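Pop the candle tray of a food warmer and trap it

ROBOT

A 6-joint arm with a two-finger parallel gripper is mounted at the origin on a cart in front of the work surface, level with it; the furniture and walls round the work are solid. World frame = base frame: x ahead of the robot, y to its left, z up, the work surface at z = 0. Lengths are in mm, angles in rad, forces in N, time in s.
With the tool pointing down it reaches from about 350 to 975 mm from the base axis. Payload 17.4 kg.
Tool frame: the origin (TCP) lies at the very end of the fingers, on their centre line; the grasp point (between the pads) lies 19 mm behind it; z points along the fingers, y is the line along which they close (so a half turn about z gives the same grasp; the last joint's range is limited). The gripper opens to 85 mm and grips with 20 to 120 N. Pads are 22 mm wide; open, the fingers measure 114 mm over their backs; the gripper's body (76 mm by 85 mm) begins 54 mm behind the grasp point. The pads swing forward as they close: fully open they stand 13 mm farther back than shut.
Start: joints at [1.273, 0.116, 1.442, -0, 1.584, -0.038], TCP at [173.407, 652.352, 231.303] pointing down, gripper open.
Joint ranges: [-2.83, 2.83], [-0.83, 2.19], [0.07, 2.5], [-1.14, 4.28], [0.01, 3], [-2.97, 2.97]. Speed limits (rad/s): [1.89, 1.89, 2.22, 3.14, 3.14, 3.14].

INTERFACE

Orientations are given as a 3x3 rotation matrix whose columns are the frame's x, y, z axes.
In Python, from bench import manip, imaging gives the robot as it stands.
- The arm moves only by the tool apply_moves, never from a script. Its argument "rows" is a list of rows, each an object with "hand": the finger opening in cm, from 0 to 8.54; "linear": the shift along the tool's x, y, z in cm, a list of three; "spin": the turn about the tool's z in degrees. A call has 1 to 20 rows; each row shifts and turns the commanded pose from where the row before left it, along the tool's axes as they then stand; what a row does not reach is not made up. A row lasts 1/10 s, in which the tool goes at most 50 mm and 8.59 degrees, less where a joint would pass 70% of its speed; a pose out of reach is approached as far as the arm can. A call is refused whole if a number of a shift passes 5 or a number of a turn 8.59, either way. A call with a gripper value outside its range is refused whole. The fingers move at their own pace and stop on an object; the grip force is fixed at half the most. Time passes only in rows, so rows that do not move let the fingers close. It gives the time, the measured TCP pose, the force, the opening and the grip force at its end, in the units of the state.
- manip.get_obs(): the state, without advancing time (a new reading comes with each control period).
- imaging.camera(name): name is "scene" or "top" or "wrist"; returns a dict with "color" (384x512x3 uint8, red, green, blue), "vertical_fov" (degrees; the focal length in pixels is half the picture's height over the tangent of half this angle, whatever the lens; pixels are square), "cx", "cy" (the principal point, pixels), "k1" (the pictures are not rectified: a ray, as slopes to the right and down, at radius r is drawn at 1 + k1 r^2 times it, then the intrinsics apply), "world_from_camera" (4x4, takes a point from camera to world coordinates). Camera axes: x right, y up, looking along -z (the intrinsics and any distortion apply to the point x, -y, -z); pixel columns grow to the right and rows downward; lengths in mm; the calibration is good to about 2 mm. A picture is of the moment at which its call begins. There is no depth.
- manip.finish_job(): hands the job in; it is judged then, once.
The state is a dict: "clock": time; "joint_pos": joint angles; "qd": joint speeds; "effort": joint torques, N m; "position": TCP position; "eef_rot": TCP orientation; "contact_force": force on the tool from outside, world axes, zero at the start; "torque": the same for the moment, N m; "gripper_width": finger opening in mm; "gripper_force": force on a finger pad.
Only numpy, scipy, OpenCV 4.12 (cv2) and the standard library are available. Lean on these libraries where they do the work, as an engineer would, in place of code of your own. Each camera call takes 0.05 s, during which the arm holds its last target. There are 200 camera calls.

TASK

With one finger press the red release button of the food warmer so that its tea-light tray springs out, and with the other finger trap the tray's orange front before it slides away, stopping it part-way, well short of the end of its run. Finish while still holding it so: the button kept down by the one finger, the tray at rest against the other. Lift nothing: leave the tea lights in the tray and the measuring cup on the warmer, and do not disturb the salt shaker or the teaspoon beside it.

Things in the scene. Friction and masses are not known exactly. Their poses are not given: they have to be found in the camera images.
- warmer: Grey food warmer with a slotted steel top, fixed to the island. Origin on the surface under the middle of the tray; +x to its back, -x the way the tray comes out. In its frame, mm: main body x -15..115, y -50..84, 62 high; base plate 5 high, x -100..115; a wing 36 high, x -98..7, y 44..82, runs forward beside the tray's path and carries the red button.
- release_top (a point): Centre of the top of the round red button (27 mm across), 44 mm above the island when up; at x -75, y 63 mm in the warmer's frame.
- release (a joint): Travel of the red button straight down, m: 0 up, 0.007 fully down (its top then 37 mm above the island, 1 mm above the wing, hard stop). Pressing starts at about 1.6 N and takes about 5 N to the stop; it springs back. The tray is let go at about 0.0045.
- tray_front (a point): Middle of the outer face of the tray's front: an orange upright panel on the front of the tray, 8 mm thick (x), 80 wide (y), from 10 to 56 mm above the island. At x -28, y 0, z 33 mm in the warmer's frame when shut.
- lane (a point): Point in the empty path of the tray beside the button, fixed to the warmer at x -75, y 0, z 37 mm in its frame: 63 mm to the side of the button, at the height of its pressed top. A fingertip standing here (anywhere y -35..30 mm) while the other presses the button meets the orange front about 35 mm out.
- tray (a joint): How far the tray has come out along the warmer's -x, m: 0 shut and latched, 0.095 the end of its run. Once let go, a damped spring (2.4 N, 1.3 N at the end) drives it out at about 0.1 m/s, the whole run in about 1 s; it does not go back by itself.
- tea_a: White tea light, 38 mm across, 15 high, loose on the tray floor (12 mm above the island); origin at the centre of its underside.
- tea_b: A second such tea light behind the first.
- cup: Blue measuring cup, 60 x 115 x 38 mm, standing loose on the warmer's top plate (62 mm above the island); origin under its middle.
- salt: Salt shaker, 44 mm across, 90 high, standing loose near the warmer's -y side; origin under its centre.
- teaspoon: Small metal teaspoon, 130 x 27 x 11 mm, lying loose on the island beyond the -y side of the warmer; origin under its middle.

How it is judged (in metres and radians):
On the way, in this order (a step that is already met when the one before it is completed fails the run):
1. the red button is pressed (value of joint release above 0.004 m).
2. the tray has sprung out and one finger has stopped it part-way while the other still presses the button (value of joint tray between 0.012 and 0.075 m and contact force between the fingers and tray above 0.3 N and value of joint release above 0.003 m and contact force between the fingers and release above 0.3 N and velocity of joint tray between -0.01 and 0.01 m/s), for 0.3 s.
At the end, for the whole second after the job is handed in: The tray is 12 to 75 mm out and at rest (under 10 mm/s), and a finger of the robot bears on its orange front with more than 0.3 N, while the button is still held more than 3 mm down by a finger (all of step 2); the arm keeps its last pose, push and grip.
It fails at once if the tray slid away (more than 80 mm out) (value of joint tray above 0.08 m).
It fails at once if a tea light left the tray or was lifted (z of any of tea_a, tea_b in the frame of tray_front above 0 m or z of any of tea_a, tea_b in the frame of tray_front below -0.04 m).
It fails at once if the measuring cup was shifted off its place on the warmer or lifted (x of cup in the frame of warmer below 0.02 m or x of cup in the frame of warmer above 0.09 m or y of cup in the frame of warmer below -0.03 m or y of cup in the frame of warmer above 0.05 m or z of cup in the frame of warmer above 0.075 m or z of cup in the frame of warmer below 0.05 m).
It fails at once if the salt shaker or the teaspoon was moved by more than 20 mm or lifted (distance of any of salt, teaspoon from where it was at the start of the episode above 0.02 m).
It also fails if it takes over 35 s, if anything falls off the work surface, if the arm or the gripper's body presses on something with over 40 N, if the wrist force passes 120 N, or if a joint passes its speed limit or range.

## Working session

There is one attempt and no reset: what is moved stays moved. The work goes in short steps, Python scripts to look and compute and a tool call to move; the robot and the scene stay as the last step left them, time stands still between calls to the robot, and variables do not carry over. Pictures are saved under pics/ and viewed, at most 10 in all, crops included, and the job is handed in when it is done.

Besides the shell and the picture viewer there is one more tool, called after "Request:" by a JSON object that holds its "fn" and its "kwargs". apply_moves: Moves the arm, as the interface text tells. Its arguments: {"type":"object","properties":{"rows":{"type":"array","items":{"type":"object","properties":{"hand":{"type":"number"},"linear":{"type":"array","items":{"type":"number"}},"spin":{"type":"number"}}}}},"required":["rows"]}

```bash
mkdir -p pics; cat > h.py <<'E'
import numpy as np, cv2
from bench import manip, imaging
def ray(c,u,v):
    f=c["color"].shape[0]/2/np.tan(np.radians(c["vertical_fov"])/2)
    d=np.array([(u-c["cx"])/f,(v-c["cy"])/f]); s=d.copy()
    for _ in range(20): s=d/(1+c["k1"]*(s@s))
    T=np.array(c["world_from_camera"]); return T[:3,3],T[:3,:3]@np.array([s[0],-s[1],-1])
def onz(c,u,v,z):
    o,d=ray(c,u,v); return o+d*(z-o[2])/d[2]
E
python3 - <<'E'
from h import *
import pickle
for n in ("scene","top"):
    c=imaging.camera(n); pickle.dump(c,open(n+".pkl","wb"))
    cv2.imwrite(f"pics/{n}0.png",cv2.resize(c["color"][...,::-1],None,fx=1.5,fy=1.5))
    print(n,c["vertical_fov"],c["k1"],np.round(c["world_from_camera"],2).tolist())
    hsv=cv2.cvtColor(c["color"],cv2.COLOR_RGB2HSV)
    for nm,lo,hi in (("red",(0,150,80),(6,255,255)),("red2",(173,150,80),(180,255,255)),("orange",(8,150,100),(22,255,255)),("blue",(95,120,60),(130,255,255))):
        m=cv2.inRange(hsv,lo,hi); k,l,s,ce=cv2.connectedComponentsWithStats(m)
        for i in range(1,k):
            if s[i,4]>25: print(nm,s[i].tolist(),ce[i].round(1))
o=manip.get_obs(); print({k:np.round(v,3).tolist() for k,v in o.items()})
E
```

```text
scene 43.516503031103454 -0.04092768993133245 [[-0.78, 0.33, -0.54, 95.84], [-0.63, -0.38, 0.68, 421.96], [0.02, 0.87, 0.5, 544.2], [0.0, 0.0, 0.0, 1.0]]
red [233, 253, 15, 12, 139] [239.7 258.5]
red2 [6, 329, 186, 55, 6738] [111.1 361.9]
orange [278, 80, 39, 38, 693] [296.8  97.7]
orange [234, 83, 23, 20, 328] [244.7  91.6]
orange [312, 86, 17, 13, 122] [319.5  90.4]
orange [105, 150, 22, 15, 181] [115.8 159.2]
orange [230, 217, 33, 33, 683] [246.7 233.9]
blue [188, 197, 25, 18, 102] [199.9 206.6]
top 52.883184561867836 0.0027052545939883934 [[-0.12, 0.97, -0.21, 433.5], [-0.99, -0.12, 0.03, -220.67], [0.0, 0.21, 0.98, 896.31], [0.0, 0.0, 0.0, 1.0]]
red [68, 174, 37, 5, 45] [ 86.3 175.4]
red [38, 176, 29, 14, 39] [ 51.4 181.9]
red [178, 238, 12, 12, 105] [183.3 243.5]
red [61, 318, 26, 15, 35] [ 74.1 325.1]
red2 [0, 175, 121, 165, 16105] [ 58.  256.5]
orange [361, 24, 30, 30, 709] [375.6  38.5]
orange [389, 34, 56, 78, 2500] [418.7  73.2]
orange [443, 44, 24, 22, 366] [454.7  54.7]
orange [176, 63, 20, 15, 93] [187.2  72.5]
orange [446, 79, 26, 23, 451] [458.5  90. ]
orange [194, 218, 37, 6, 152] [212.  221.1]
blue [275, 62, 51, 23, 317] [296.9  74.8]
{'clock': 0.1, 'joint_pos': [1.273, 0.116, 1.442, -0.0, 1.584, -0.038], 'qd': [0.001, -0.001, -0.002, 0.0, -0.0, -0.001], 'effort': [0.002, -73.367, -63.38, -0.0, 0.005, 0.0], 'position': [173.352, 652.185, 230.615], 'eef_rot': [[-0.966, 0.257, -0.0], [0.257, 0.966, -0.001], [0.0, -0.001, -1.0]], 'contact_force': [0.091, -0.153, -0.741], 'torque': [-0.002, -0.085, 0.033], 'gripper_force': 0.0, 'gripper_width': 85.388}
```

View pics/top0.png

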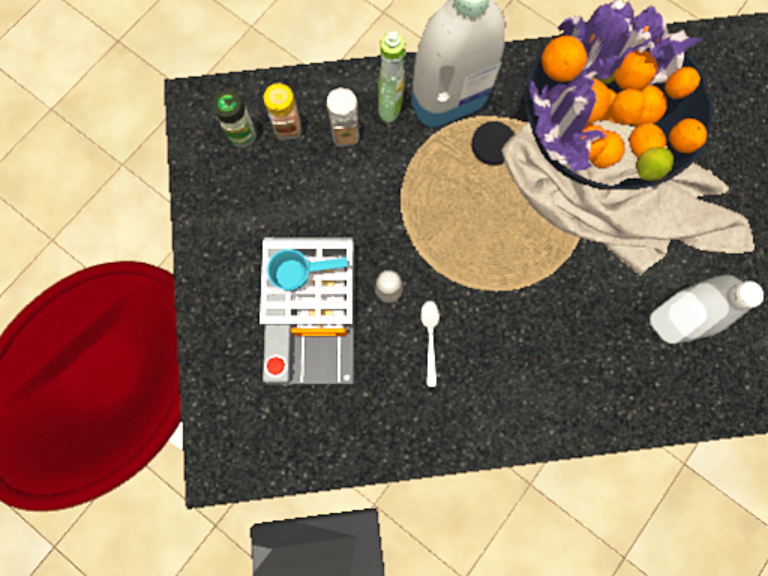

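View pics/scene0.png

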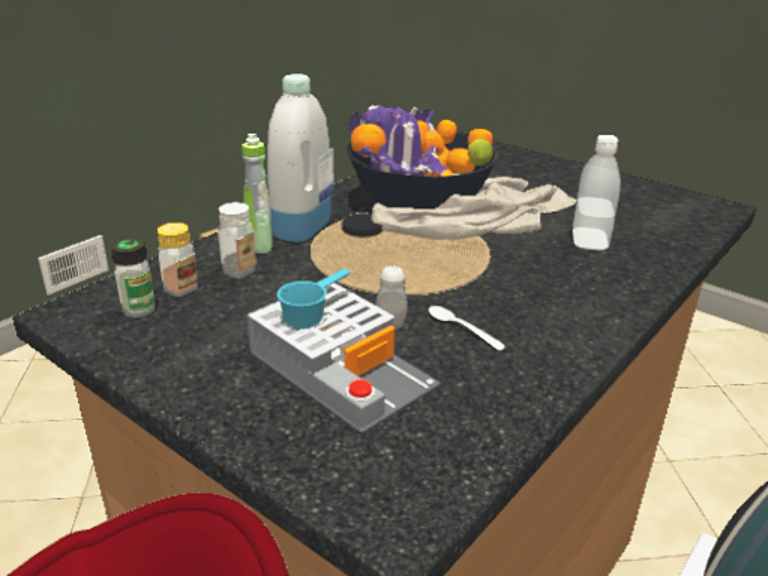

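The top view shows the warmer with its button at (183,243), the orange front at (212,221) and the body up-image of them (native pixels). The salt shaker is at (259,191) and the teaspoon at (287,230). The scene view agrees.

```bash
python3 - <<'E'
from h import *
import pickle
t=pickle.load(open("top.pkl","rb")); s=pickle.load(open("scene.pkl","rb"))
b=onz(t,183.3,243.5,44); print("btn top",b, "scene",onz(s,239.7,258.5,44))
# orange band in projected top plane, z=56
hsv=cv2.cvtColor(t["color"],cv2.COLOR_RGB2HSV)
m=cv2.inRange(hsv,(8,150,100),(22,255,255)); m[:210]=0;m[230:]=0
v,u=np.nonzero(m); P=np.array([onz(t,a,c,56)[:2] for a,c in zip(u,v)],np.float32)
print("orange",cv2.minAreaRect(P), P.mean(0))
g=t["color"].astype(int); w=((g.min(2)>215)&((g.max(2)-g.min(2))<20)).astype(np.uint8)
w[:150]=0;w[225:]=0;w[:,:165]=0;w[:,240:]=0
v,u=np.nonzero(w); P=np.array([onz(t,a,c,62)[:2] for a,c in zip(u,v)],np.float32)
r=cv2.minAreaRect(P); print("plate",r,cv2.boxPoints(r).round(1).tolist())
# base/wing front edge rows & left edge: gradient crop
cr=t["color"][150:262,165:245,::-1]; cv2.imwrite("pics/crop.png",cv2.resize(cr,None,fx=7,fy=5.3,interpolation=cv2.INTER_NEAREST))
E
```

```text
btn top [517.4323055  -77.13026883  44.        ] scene [513.37311742 -71.96056934  44.        ]
orange ((558.4312744140625, -145.8035125732422), (79.10272979736328, 11.025442123413086), 82.9024658203125) [ 557.1738  -145.65349]
plate ((628.5428466796875, -135.85267639160156), (133.69390869140625, 140.42919921875), 83.01176452636719) [[550.7000122070312, -193.6999969482422], [690.0999755859375, -210.6999969482422], [706.4000244140625, -78.0], [567.0, -61.0]]
```

View pics/crop.png

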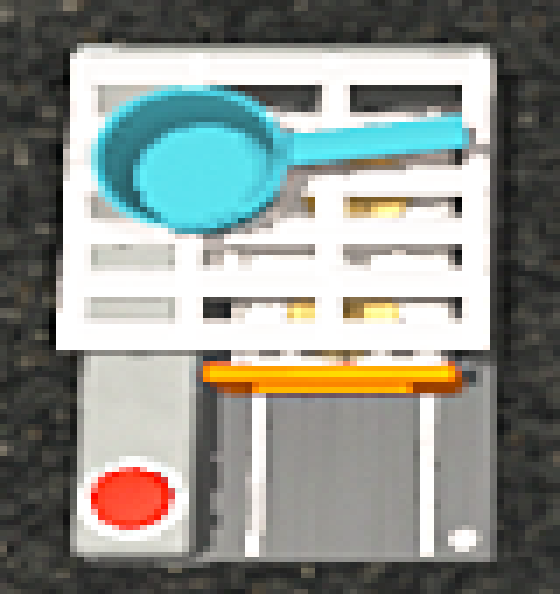

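Request:
{"fn": "apply_moves", "kwargs": {"rows": [{"hand":5.6,"linear":[0,0,0],"spin":-7.9},{"hand":5.6,"linear":[-2.1,-3.5,0],"spin":0},{"hand":5.6,"linear":[-2.1,-3.5,0],"spin":0},{"hand":5.6,"linear":[-2.1,-3.5,0],"spin":0},{"hand":5.6,"linear":[-2.1,-3.5,0],"spin":0},{"hand":5.6,"linear":[-2.1,-3.5,0],"spin":0},{"hand":5.6,"linear":[-2.1,-3.5,0],"spin":0},{"hand":5.6,"linear":[-2.1,-3.5,0],"spin":0},{"hand":5.6,"linear":[-2.1,-3.5,0],"spin":0},{"hand":5.6,"linear":[-2.1,-3.5,0],"spin":0},{"hand":5.6,"linear":[-2.1,-3.5,0],"spin":0},{"hand":5.6,"linear":[-2.1,-3.5,0],"spin":0},{"hand":5.6,"linear":[-2.1,-3.5,0],"spin":0},{"hand":5.6,"linear":[-2.1,-3.5,0],"spin":0},{"hand":5.6,"linear":[-2.1,-3.5,0],"spin":0},{"hand":5.6,"linear":[-2.1,-3.5,0],"spin":0},{"hand":5.6,"linear":[-2.1,-3.5,0],"spin":0},{"hand":5.6,"linear":[-2.1,-3.5,0],"spin":0},{"hand":5.6,"linear":[-2.1,-3.5,0],"spin":0},{"hand":5.6,"linear":[-0.5,-1.0,0],"spin":0}]}}

```text
clock: 2.1
position: [476.4, -32.4, 230.7]
eef_rot: [[-0.992, 0.124, -0.001], [0.124, 0.992, -0.0], [0.001, -0.001, -1.0]]
contact_force: [-0.2, 1.2, 0.0]
gripper_width: 55.9
gripper_force: 0.0
```

```bash
python3 - <<'E'
from h import *
c=imaging.camera("wrist"); o=manip.get_obs()
print(np.round(o["position"],1), np.round(o["eef_rot"],3).tolist(), o["contact_force"])
print(c["vertical_fov"],c["k1"],np.round(c["world_from_camera"],2).tolist())
cv2.imwrite("pics/w1.png",cv2.resize(c["color"][...,::-1],None,fx=1.5,fy=1.5))
hsv=cv2.cvtColor(c["color"],cv2.COLOR_RGB2HSV)
for nm,lo,hi,z in (("red",(0,150,80),(6,255,255),44),("orange",(8,150,100),(22,255,255),56)):
    m=cv2.inRange(hsv,lo,hi); k,l,s,ce=cv2.connectedComponentsWithStats(m)
    for i in range(1,k):
        if s[i,4]>100:
            v,u=np.nonzero(l==i); P=np.array([onz(c,a,b,z)[:2] for a,b in zip(u,v)],np.float32)
            print(nm,s[i],ce[i],cv2.minAreaRect(P),P.mean(0))
E
```

```text
[476.3 -32.1 230.6] [[-0.992, 0.124, -0.001], [0.124, 0.992, -0.0], [0.001, -0.001, -1.0]] [-0.52280154 -0.61600792 -0.90718598]
59.28154731601891 -0.06045100774303731 [[0.12, -0.95, -0.3, 401.34], [0.99, 0.12, 0.04, -22.47], [-0.0, -0.3, 0.95, 373.45], [0.0, 0.0, 0.0, 1.0]]
red [207 194  25  24 465] [219.04731183 205.4172043 ] ((517.7008666992188, -75.18116760253906), (25.067895889282227, 25.62698745727539), 81.67288208007812) [517.52875 -75.06928]
orange [ 124  235   80   24 1161] [157.91042205 245.14814815] ((551.5550537109375, -139.07763671875), (85.90966033935547, 26.907730102539062), 83.50685119628906) [ 549.35913 -144.03093]
```

View pics/w1.png

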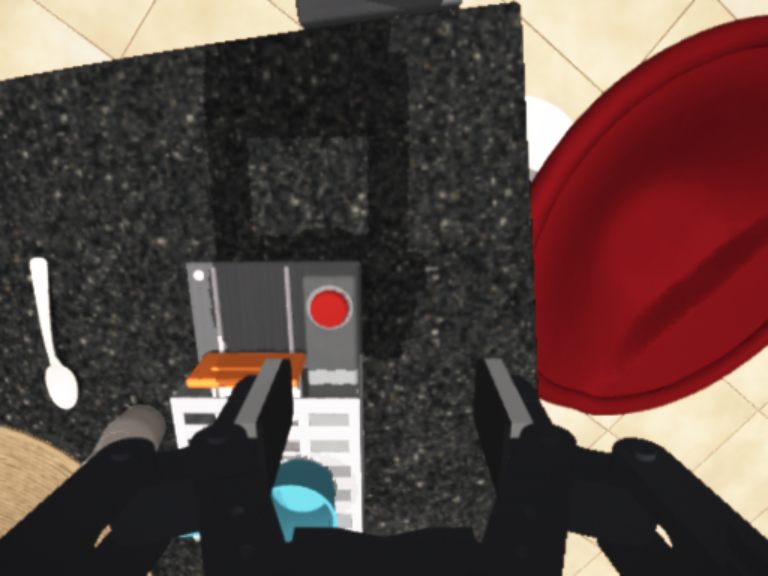

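The wrist view puts the button at (517.3, -75.5), which agrees with the top view. The yaw is aligned with the fingers.

Request:
{"fn": "apply_moves", "kwargs": {"rows": [{"hand":5.6,"linear":[-1.15,-1.82,0],"spin":0},{"hand":5.6,"linear":[-1.15,-1.82,0],"spin":0},{"hand":5.6,"linear":[-1.15,-1.82,0],"spin":0},{"hand":5.6,"linear":[-1.16,-1.83,0],"spin":0},{"hand":5.6,"linear":[0,0,3],"spin":0},{"hand":5.6,"linear":[0,0,3],"spin":0},{"hand":5.6,"linear":[0,0,3],"spin":0},{"hand":5.6,"linear":[0,0,3],"spin":0},{"hand":5.6,"linear":[0,0,3],"spin":0},{"hand":5.6,"linear":[0,0,1.5],"spin":0},{"hand":5.6,"linear":[0,0,0],"spin":0},{"hand":5.6,"linear":[0,0,0],"spin":0}]}}

```text
clock: 3.35
position: [513.1, -107.2, 67.5]
eef_rot: [[-0.993, 0.121, 0.001], [0.121, 0.993, -0.0], [-0.001, -0.0, -1.0]]
contact_force: [1.1, 0.2, 0.5]
gripper_width: 56.2
gripper_force: 0.0
```

```bash
python3 - <<'E'
from h import *
o=manip.get_obs(); print(np.round(o["position"],1), o["contact_force"],o["gripper_width"])
I=[imaging.camera(n)["color"] for n in ("wrist","scene")]
a=cv2.resize(I[0],(512,384)); b=cv2.resize(I[1][150:330,130:370],(512,384))
cv2.imwrite("pics/w2.png",cv2.resize(np.hstack([a,b])[...,::-1],(800,300)))
E
```

```text
[ 513.1 -107.2   67.5] [1.11059019 0.19908223 0.48518026] 56.230340560519906
```

View pics/w2.png

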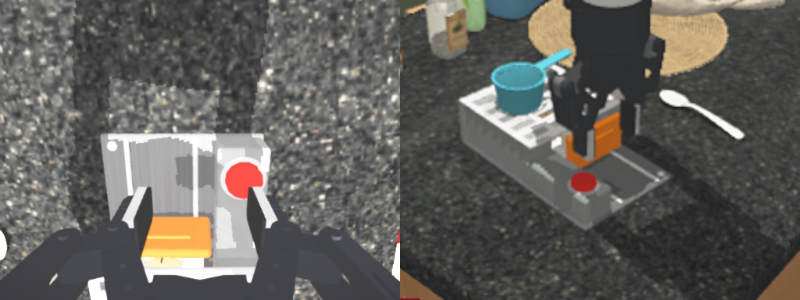

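Request:
{"fn": "apply_moves", "kwargs": {"rows": [{"hand":5.6,"linear":[0,-0.3,0],"spin":0},{"hand":5.6,"linear":[0,0,1],"spin":0},{"hand":5.6,"linear":[0,0,1],"spin":0},{"hand":5.6,"linear":[0,0,0],"spin":0},{"hand":5.6,"linear":[0,0,0],"spin":0}]}}

```text
clock: 3.95
position: [512.0, -110.4, 45.8]
eef_rot: [[-0.993, 0.122, -0.001], [0.122, 0.993, 0.0], [0.001, 0.0, -1.0]]
contact_force: [1.4, 0.4, -0.3]
gripper_width: 56.1
gripper_force: 0.0
```

Request:
{"fn": "apply_moves", "kwargs": {"rows": [{"hand":5.6,"linear":[0,0,0.3],"spin":0},{"hand":5.6,"linear":[0,0,0],"spin":0},{"hand":5.6,"linear":[0,0,0],"spin":0}]}}

```text
clock: 4.25
position: [512.3, -110.4, 43.4]
eef_rot: [[-0.993, 0.122, 0.0], [0.122, 0.993, -0.0], [-0.0, -0.0, -1.0]]
contact_force: [0.1, -0.2, 0.5]
gripper_width: 55.6
gripper_force: 0.0
```

Request:
{"fn": "apply_moves", "kwargs": {"rows": [{"hand":5.6,"linear":[0,0,0.3],"spin":0},{"hand":5.6,"linear":[0,0,0],"spin":0},{"hand":5.6,"linear":[0,0,0],"spin":0}]}}

```text
clock: 4.55
position: [512.2, -110.4, 40.2]
eef_rot: [[-0.993, 0.122, -0.0], [0.122, 0.993, 0.0], [0.0, -0.0, -1.0]]
contact_force: [-0.9, 0.4, -1.1]
gripper_width: 56.1
gripper_force: 0.0
```

```bash
python3 - <<'E'
from h import *
I=[imaging.camera(n)["color"] for n in ("wrist","scene")]
a=cv2.resize(I[0],(512,384)); b=cv2.resize(I[1][180:280,190:323],(512,384))
cv2.imwrite("pics/w3.png",cv2.resize(np.hstack([a,b])[...,::-1],(800,300)))
E
```

```text
(no output)
```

View pics/w3.png

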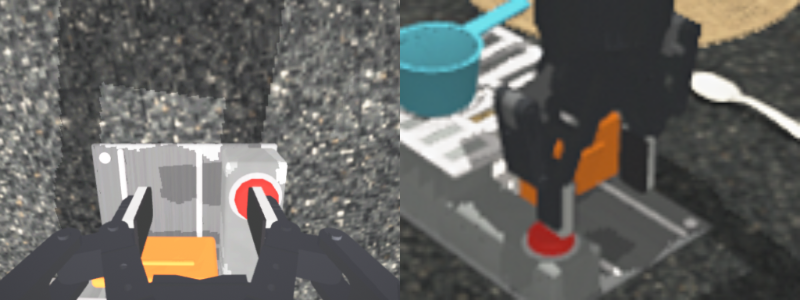

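The button finger is just above the button centre and the other finger stands in the lane. I'll press on.

Request:
{"fn": "apply_moves", "kwargs": {"rows": [{"hand":5.6,"linear":[0,0,0.3],"spin":0},{"hand":5.6,"linear":[0,0,0],"spin":0},{"hand":5.6,"linear":[0,0,0],"spin":0}]}}

```text
clock: 4.95
position: [512.4, -110.4, 37.4]
eef_rot: [[-0.993, 0.122, 0.0], [0.122, 0.993, -0.0], [-0.0, -0.0, -1.0]]
contact_force: [1.2, -1.2, 1.6]
gripper_width: 56.5
gripper_force: 0.9
```

Request:
{"fn": "apply_moves", "kwargs": {"rows": [{"hand":5.6,"linear":[0,0,0.3],"spin":0},{"hand":5.6,"linear":[0,0,0],"spin":0},{"hand":5.6,"linear":[0,0,0],"spin":0}]}}

```text
clock: 5.25
position: [512.4, -110.5, 34.4]
eef_rot: [[-0.993, 0.122, 0.0], [0.122, 0.993, -0.0], [-0.0, -0.0, -1.0]]
contact_force: [0.7, -0.1, 3.0]
gripper_width: 56.0
gripper_force: 1.8
```

Request:
{"fn": "apply_moves", "kwargs": {"rows": [{"hand":5.6,"linear":[0,0,0.25],"spin":0},{"hand":5.6,"linear":[0,0,0],"spin":0},{"hand":5.6,"linear":[0,0,0],"spin":0},{"hand":5.6,"linear":[0,0,0],"spin":0},{"hand":5.6,"linear":[0,0,0],"spin":0},{"hand":5.6,"linear":[0,0,0],"spin":0},{"hand":5.6,"linear":[0,0,0],"spin":0},{"hand":5.6,"linear":[0,0,0],"spin":0}]}}

```text
clock: 6.05
position: [512.5, -110.5, 32.6]
eef_rot: [[-0.993, 0.122, 0.0], [0.122, 0.993, -0.0], [-0.0, 0.0, -1.0]]
contact_force: [-3.4, 0.7, 13.7]
gripper_width: 55.9
gripper_force: 8.1
```

```bash
python3 - <<'E'
from h import *
I=[imaging.camera(n)["color"] for n in ("wrist","scene")]
a=cv2.resize(I[0],(512,384)); b=cv2.resize(I[1][180:280,190:323],(512,384))
cv2.imwrite("pics/w4.png",cv2.resize(np.hstack([a,b])[...,::-1],(800,300)))
o=manip.get_obs(); print(o["position"],o["contact_force"])
E
```

```text
[ 512.44455503 -110.43773979   32.54461143] [-3.70226539  0.65102373 13.48912869]
```

View pics/w4.png

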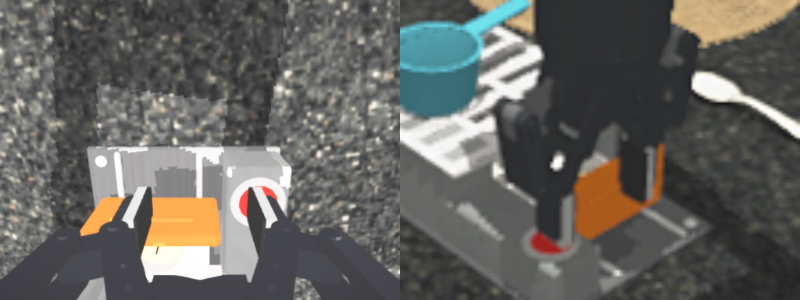

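The button is at its stop (13.5 N). The tray has sprung part-way out and leans on the lane finger with about 3 N.

Request:
{"fn": "apply_moves", "kwargs": {"rows": [{"hand":5.6,"linear":[0,0,0],"spin":0},{"hand":5.6,"linear":[0,0,0],"spin":0},{"hand":5.6,"linear":[0,0,0],"spin":0},{"hand":5.6,"linear":[0,0,0],"spin":0},{"hand":5.6,"linear":[0,0,0],"spin":0},{"hand":5.6,"linear":[0,0,0],"spin":0},{"hand":5.6,"linear":[0,0,0],"spin":0},{"hand":5.6,"linear":[0,0,0],"spin":0}]}}

```text
clock: 6.95
position: [512.5, -110.4, 32.6]
eef_rot: [[-0.993, 0.122, 0.001], [0.122, 0.993, 0.0], [-0.001, 0.0, -1.0]]
contact_force: [-4.3, 1.3, 13.1]
gripper_width: 56.2
gripper_force: 8.1
```

```bash
python3 -c "
from bench import manip
o=manip.get_obs(); print(o['clock'],o['position'],o['contact_force'])
print(manip.finish_job())"
```

```text
6.95 [ 512.47102918 -110.43358166   32.5764656 ] [-4.26914945  1.27349154 13.08492007]
the job is handed in; nothing more can be done
None
```

I handed the job in at about 7 s with one finger holding the button at its stop (about 13 N) and the tray stopped part-way against the other finger (about 4 N); no verdict came back.

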